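# Feel the crank into the bench vice and clamp a leg blank

### The arm

A 6-joint arm with a two-finger parallel gripper is mounted at the origin on the work surface. World frame = base frame: x ahead of the robot, y to its left, z up, the work surface at z = 0. Lengths are in m, angles in rad, forces in N, time in s.
With the tool pointing down it reaches from about 0.35 to 0.975 m from the base axis. Payload 4.9 kg.
Tool frame: the origin (TCP) lies on the front face of the gripper's body, between the roots of the fingers; the fingertips stand ctrl.finger_overhang ahead of it and the grasp point (between the pads) lies 54 mm ahead of it (ctrl.finger_overhang is the distance from the TCP to the fingertips, in m); z points along the fingers, y is the line along which they close (so a half turn about z gives the same grasp; the last joint's range is limited). The gripper opens to 85 mm and grips with 20 to 120 N. Pads are 22 mm wide; open, the fingers measure 114 mm over their backs; the gripper's body (76 mm by 85 mm) begins 54 mm behind the grasp point. The pads swing forward as they close: fully open they stand 13 mm farther back than shut.
Start: joints at [1.185, 0.053, 1.613, -0, 1.476, -0.119], TCP at [0.165, 0.603, 0.304] pointing down, gripper open.
Joint ranges: [-3.01, 3.01], [-1.01, 2.22], [0.06, 2.58], [-1.02, 4.17], [0.09, 2.62], [-3.14, 3.14]. Speed limits (rad/s): [2.57, 2.57, 3.14, 3.14, 3.14, 3.14].

### API

Orientations are given as a rotation vector (axis times angle).
In Python, from station import ctrl, vision gives the robot as it stands. The module is installed in compiled form; this text tells all that it offers.
- The arm moves only by the tool drive_tool, never from a script. Its argument "rows" is a list of rows, each a list of 2 entries, a list of its own where there are three numbers: the shift along the tool's x, y, z in m, then the turn about the tool's z in rad. A call has 1 to 10 rows; each row shifts and turns the commanded pose from where the row before left it, along the tool's axes as they then stand; what a row does not reach is not made up. A row lasts 1/10 s, in which the tool goes at most 50 mm and 8.59 degrees, less where a joint would pass 70% of its speed; a pose out of reach is approached as far as the arm can. A call with a gripper value outside its range is refused whole. "jaw" is the closure, from 0 (fully open) to 1 (shut), set as the call begins (left out, the last holds). The fingers move at their own pace and stop on an object; "grip_force" is the grip in N (left out, the last holds). Time passes only in rows, so rows that do not move let the fingers close. It gives the time, the measured TCP pose, the force, the opening and the grip force at its end, in the units of the state.
- ctrl.get_obs(): the state, without advancing time (a new reading comes with each control period).
- vision.get_image(name): name is "side" or "top"; returns a dict with "image" (480x640x3 uint8, blue, green, red), "vertical_fov" (degrees; the focal length in pixels is half the picture's height over the tangent of half this angle, whatever the lens; pixels are square), "cx", "cy" (the principal point, pixels), "dist_coeffs" ([k1, k2, p1, p2, k3] as OpenCV has them; the pictures are not rectified), "R" (3x3) and "t" (3): a world point X has camera coordinates R X + t. Camera axes: x right, y down, z forward; pixel columns grow to the right and rows downward; lengths in m; the calibration is good to about 2 mm. A picture is of the moment at which its call begins. There is no depth.
- ctrl.finish_job(): hands the job in; it is judged then, once.
The state is a dict: "t": time; "q": joint angles; "dq": joint speeds; "effort": joint torques, N m; "tool_pos": TCP position; "tool_rot": TCP orientation; "contact_force": force on the tool from outside, world axes, zero at the start; "wrist_torque": the same for the moment, N m; "opening": finger opening in m; "grip_force": force on a finger pad.
Only numpy, scipy, OpenCV 4.12 (cv2) and the standard library are available. Lean on these libraries where they do the work, as an engineer would, in place of code of your own. Each camera call takes 0.05 s, during which the arm holds its last target. There are 200 camera calls.

### The job

Lift the loose crank out of its wooden holder and feel its square end into the hidden drive at the bottom of the hole in the blue vice housing, without forcing it, until its collar sits flat on the housing. Then turn the crank clockwise (seen from above) so that the jaw closes and clamps the wooden blank square against the stop, until the sprung red jaw face is pushed in about halfway, never all the way. Let go, leaving the crank in the drive and the blank clamped; move the jaw only with the crank, and leave the mallet, glue bottle and drawknife alone.

Things in the scene. Friction and masses are not known exactly. Their poses are not given: they have to be found in the camera images.
- vise: Low steel bench vice fixed to the bench. Origin on the bench under the drive axis; +x runs along the jaw's travel towards the stop, z up. Blue housing 110 x 110 mm, 80 mm tall; from x = 55 to 240 mm a deck 90 mm wide, 12 mm high. Each clockwise turn of the drive (seen from above) moves the jaw 24 mm towards the stop; it takes about 0.3 N m and stays where it is left.
- vise_mouth (a point): Centre of the rim of the round hole in the housing's top, on the drive axis, 80 mm above the bench. The hole is 32 mm wide and 30 mm deep down to the hidden drive. Frame parallel to the vice's.
- drive_rim (a point): Centre of the drive's hidden square socket rim, 50 mm above the bench, on the drive axis. Socket 22 mm across flats, over 22 mm deep, at an unknown angle that repeats every 90 degrees; light rubbing does not turn it. A crank at a wrong angle lands on this rim, its collar about 21 mm above the housing; within about 5 degrees and 1 mm it drops in freely.
- jaw: Sliding blue jaw of the vice with its sprung red face, 90 mm wide, top 72 mm above the bench, between housing and blank (origin: as the vice's, shifted along its x by the jaw's travel, within 3 mm of 0 at the start). Two yellow guide rods show in the 16 mm gap between blue jaw and red face.
- pad_face (a point): Centre of the front (blank side) of the red jaw face, 43 mm above the bench.
- pad (a joint): How far the red face is pushed back into the jaw, m: 0 free, 0.016 bottomed (gap closed). Spring 2 N per mm, so halfway is 0.008, about 16 N. Moving the blank over the deck alone pushes it in 1 to 2 mm.
- stop: Fixed blue stop block on the deck, 30 mm along the vice's x, 90 mm wide, 60 mm tall. Origin at the centre of its underside; its face towards the blank is 15 mm from it. With the blank against it the free red face still has about 9 to 29 mm to close.
- blank: Planed ash chair-leg blank 50 x 200 x 45 mm, 0.2 to 0.4 kg, loose on the deck between red face and stop. Origin at the centre of its underside, x across (the 50 mm), y along its length.
- holder: Dark wooden holder block 70 x 70 x 60 mm fixed to the bench, with an upright 32 mm hole in which the crank stands. Origin at the centre of its underside.
- crank: Loose crank, 0.41 kg, standing upright in the holder, collar on the block. Origin on its axis at the collar's underside, z up, x towards the handle. Steel collar 48 mm wide, 6 mm thick. A flat arm, 16 mm wide, 12 to 22 mm above the origin, runs along x to the upright orange handle at 80 mm.
- crank_tip (a point): Lower end of the crank, 52 mm below its origin. Steel square 20 x 20 mm, 28 mm long, bevelled 1.5 mm a side at the end, its faces square to the crank's x and y. Between square and collar a round shank 17 mm thick.
- crank_hub (a point): Middle of the grip part of the black square hub on the crank's axis, 36 mm above its origin. Hub 24 x 24 mm, from 6 to 50 mm above the origin; can be gripped from above across the crank's y, with the arm between the fingers.
- crank_handle (a point): Middle of the orange handle: 80 mm along the crank's x, 55 mm above its origin. The handle is a sleeve 22 mm thick, 60 mm tall, that spins freely on its pin, so that it can be gripped and led round in a circle of 80 mm radius.
- mallet: Wooden mallet lying on the bench, handle along its x, head 120 x 70 x 75 mm centred 190 mm along x. Origin on the bench at the handle's end. Bystander.
- glue: Yellow glue bottle with red cap, 60 mm wide, 160 mm tall. Origin at the centre of its underside. Bystander.
- drawknife: Drawknife with two dark handles 300 mm apart along its y, lying flat, 32 mm high. Origin on the bench in its middle. Bystander.
Things that resemble listed ones, but are neither listed nor needed, are in the scene too. Of the things shaped like the crank, the bare steel one is meant.

How it is judged:
On the way, in this order (a step that is already met when the one before it is completed fails the run):
1. the crank is fully home in the hidden drive, collar on the housing (z of crank in the frame of vise below 0.083 m and horizontal distance between crank and vise_mouth below 0.004 m and angle between crank's own z axis and vertical below 0.07 rad), for 0.2 s.
2. the blank is clamped against the stop with the red face pushed in about halfway, the crank still home (all of step 1 and value of joint pad between 0.004 and 0.012 m and contact force between blank and stop above 4 N and angle between the x axis of blank and the x axis of vise, either way round below 0.05 rad), for 0.2 s.
At the end, for the whole second after the job is handed in: The crank sits home in the drive (collar within 3 mm of the housing, within 4 mm of the axis, within 4 degrees of upright), the blank is clamped square (within 3 degrees) against the stop (over 4 N), with the red jaw face pushed in 4 to 12 mm of its 16 mm; crank and blank at rest (all of step 2 and linear speed of each of blank, crank below 0.02 m/s); the robot touches nothing.
It fails at once if the crank is forced: pressed on the vice with more than 30 N while it has not dropped into the drive (collar over 14 mm above the housing) (contact force between crank and vise above 30 N and z of crank in the frame of vise above 0.094 m).
It fails at once if the vice is overtightened: the red face pushed all the way in (over 15 mm) (value of joint pad above 0.015 m).
It fails at once if the robot pushes the jaw itself (over 10 N) (contact force between any of the arm, the fingers and jaw above 10 N).
It fails at once if mallet, glue bottle or drawknife moved by more than 20 mm (distance of any of mallet, glue, drawknife from where it was at the start of the episode above 0.02 m).
It also fails if it takes over 72 s, if anything falls off the work surface, if the arm or the gripper's body presses on something with over 40 N, if the wrist force passes 120 N, or if a joint passes its speed limit or range.

## Working session

There is one attempt and no reset: what is moved stays moved. The work goes in short steps, Python scripts to look and compute and a tool call to move; the robot and the scene stay as the last step left them, time stands still between calls to the robot, and variables do not carry over. Pictures are saved under pics/ and viewed, at most 10 in all, crops included, and the job is handed in when it is done.

Besides the shell and the picture viewer there is one more tool, called after "Emit:" as a command line: name --argument value ..., lists and objects as JSON in quotes. drive_tool: Moves the arm, as the interface text tells. Its arguments: {"type":"object","properties":{"rows":{"type":"array","items":{"type":"array"}},"jaw":{"type":"number"},"grip_force":{"type":"number"}},"required":["rows"]}

```bash
mkdir -p pics; cat > h.py <<'E'
import numpy as np,cv2
from station import ctrl,vision
def cam(n):
    d=vision.get_image(n);im=d["image"];f=im.shape[0]/2/np.tan(np.radians(d["vertical_fov"])/2)
    K=np.array([[f,0,d["cx"]],[0,f,d["cy"]],[0,0,1.]]);return im,K,np.array(d["dist_coeffs"],float),np.array(d["R"]),np.array(d["t"])
def ray(c,uv):
    _,K,D,R,t=c;p=cv2.undistortPoints(np.array([[uv]],float),K,D)[0,0]
    return -R.T@t,R.T@np.array([p[0],p[1],1])
def atz(c,uv,z):
    o,d=ray(c,uv);return o+d*(z-o[2])/d[2]
def tri(c1,a,c2,b):
    o1,d1=ray(c1,a);o2,d2=ray(c2,b);s=np.linalg.lstsq(np.c_[d1,-d2],o2-o1,rcond=None)[0]
    p,q=o1+s[0]*d1,o2+s[1]*d2;return (p+q)/2,np.linalg.norm(p-q)
def proj(c,X):
    _,K,D,R,t=c;return cv2.projectPoints(np.array(X,float).reshape(-1,3),cv2.Rodrigues(R)[0],t,K,D)[0][:,0]
E
python3 - <<'E'
from h import *
for n in("side","top"):
    c=cam(n);cv2.imwrite(f"pics/{n}0.png",c[0]);print(n,-c[3].T@c[4],c[3][2])
o=ctrl.get_obs();print(o,ctrl.finger_overhang)
E
```

```text
side [ 0.03811149 -0.52649747  0.81582636] [ 0.50466509  0.49889006 -0.70457211]
top [ 0.46376214 -0.01321697  1.24657798] [ 0.07240952  0.01018994 -0.99732293]
{'t': 0.1, 'q': array([ 1.18497589e+00,  5.33172653e-02,  1.61416104e+00,  9.51575967e-06,
        1.47602851e+00, -1.19025300e-01]), 'dq': array([ 0.00055052, -0.00117369, -0.0027959 , -0.00112359,  0.00156951,
        0.00049848]), 'effort': array([-3.61493176e-04, -3.94899273e+01, -3.71363747e+01, -1.18584148e-04,
        3.92862072e-03,  6.77418313e-06]), 'tool_pos': array([0.16462384, 0.60247839, 0.30276686]), 'tool_rot': array([-4.17775441e-01, -3.11319747e+00,  2.90730132e-03]), 'contact_force': array([-0.25093854, -0.44974435, -0.07250387]), 'wrist_torque': array([-0.00891175, -0.01751033,  0.00444563]), 'grip_force': 0.0, 'opening': 0.08557082096035254} 0.0726
```

View pics/side0.png

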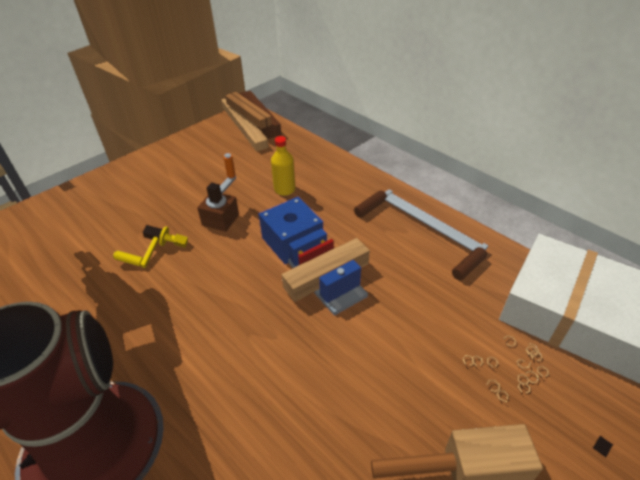

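View pics/top0.png

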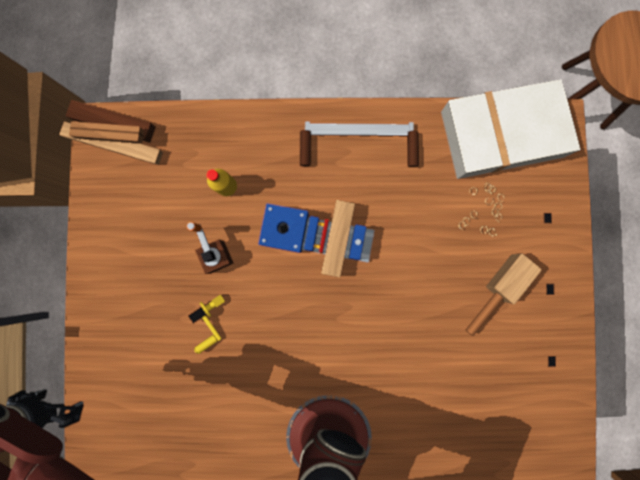

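Two things look like the crank. One is the steel crank with the orange handle in the dark block, at top (210,255) and side (216,195). The other is a yellow crank lying down, at top (208,325) and side (150,245). The bare steel one in the holder fits the description, so I'll check it in a close crop.

```bash
python3 - <<'E'
from h import *
import numpy as np
t=cv2.imread("pics/top0.png");s=cv2.imread("pics/side0.png")
a=cv2.resize(t[190:290,170:390],(792,360),interpolation=cv2.INTER_CUBIC) # 3.6x
b=cv2.resize(s[140:320,190:380],None,fx=2.2,fy=2.2,interpolation=cv2.INTER_CUBIC)
cv2.imwrite("pics/cropt.png",a)
cv2.imwrite("pics/crops.png",cv2.resize(s[140:320,190:380],(600,568),interpolation=cv2.INTER_CUBIC))
E
```

```text
(no output)
```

View pics/cropt.png

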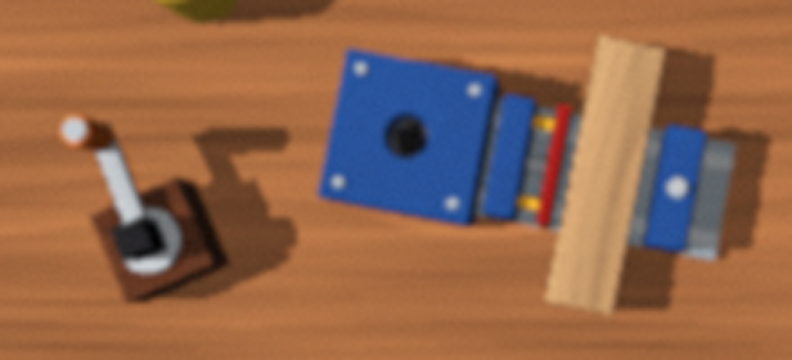

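View pics/crops.png

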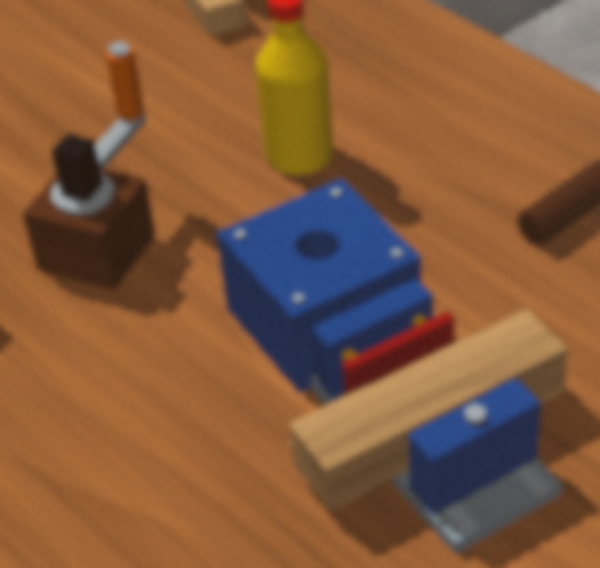

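```bash
cat > m.py <<'E'
from h import *
ct,cs=cam("top"),cam("side")
T=lambda p:((p[0]+.5)/3.6-.5+170,(p[1]+.5)/3.6-.5+190)
S=lambda p:((p[0]+.5)*190/600-.5+190,(p[1]+.5)*180/568-.5+140)
pts=dict(hub=((136,237),(76,146)),han=((75,130),(119,47)),s1=((360,68),(336,191)),s2=((474,90),(397,252)),s3=((452,203),(298,298)),s4=((338,181),(239,233)),hole=((406,135),(318,244)),bl1=((599,36),(527,311)),bl2=((665,48),(565,350)),bl3=((546,300),(292,424)),bl4=((612,313),(325,470)),stopscrew=((677,187),(477,412)),red1=((571,106),(452,318)),red2=((541,226),(343,372)))
P={}
for k,(a,b) in pts.items():
    P[k],e=tri(ct,T(a),cs,S(b));print(k,P[k].round(4),round(e,4))
c=sum(P[f"s{i}"] for i in(1,2,3,4))/4;print("vise ctr",c.round(4))
v=(P['s2']-P['s1'])+(P['s3']-P['s4']);print("vise yaw",np.arctan2(v[1],v[0]))
v=P['han']-P['hub'];print("crank yaw",np.arctan2(v[1],v[0]),np.hypot(*v[:2]))
v=P['stopscrew']-c;print("stop yaw",np.arctan2(v[1],v[0]))
hk=[atz(ct,T(q),.112) for q in()]
# holder corner points on top (z .06) and collar (z .066) in both views
for q in((94,218),(181,180),(227,264),(135,300)): print('hold',atz(ct,T(q),.06).round(4))
print('arm end near handle',atz(ct,T((107,152)),.158-.0).round(4))
E
python3 m.py
```

```text
hub [0.4947 0.3063 0.1061] 0.0008
han [0.5676 0.3392 0.1445] 0.0004
s1 [0.6183 0.1513 0.0775] 0.0001
s2 [0.6018 0.0682 0.0772] 0.0002
s3 [0.5195 0.0844 0.0764] 0.0008
s4 [0.5355 0.1672 0.0773] 0.0014
hole [0.5692 0.118  0.0752] 0.0005
bl1 [ 0.6452 -0.0227  0.048 ] 0.0001
bl2 [ 0.6346 -0.0706  0.0494] 0.0034
bl3 [0.4498 0.0168 0.051 ] 0.0008
bl4 [ 0.4389 -0.0305  0.0518] 0.0025
stopscrew [ 0.5311 -0.0787  0.0722] 0.0004
red1 [ 0.5901 -0.001   0.0651] 0.0025
red2 [0.503  0.0209 0.059 ] 0.0014
vise ctr [0.5688 0.1178 0.0771]
vise yaw -1.7637360687526784
crank yaw 0.4247229627069644 0.07992672352091304
stop yaw -1.7599858949769758
hold [0.5104 0.3506 0.06  ]
hold [0.5382 0.2859 0.06  ]
hold [0.4764 0.251  0.06  ]
hold [0.45   0.3191 0.06  ]
arm end near handle [0.5513 0.3123 0.158 ]
```

The crop shows the bare steel crank standing in the dark holder: hub at top crop (136,237), handle at (75,130). The vice hole is at (406,135). I'll turn to the crank's yaw and move over it.

Emit:
drive_tool --rows '[[[0,0,0],-0.1384],[[0,0,0],-0.1384],[[0,0,0],-0.1384],[[0,0,0],-0.1384],[[0,0,0],-0.1384]]' --jaw 0

```text
t: 0.7
tool_pos: [0.1647, 0.6027, 0.3035]
tool_rot: [0.672, -3.069, 0.001]
contact_force: [-0.0, 0.1, -0.3]
opening: 0.0855
grip_force: 0.0
```

Emit:
drive_tool --rows '[[[-0.0178,-0.0407,0],0],[[-0.0178,-0.0407,0],0],[[-0.0178,-0.0407,0],0],[[-0.0178,-0.0407,0],0],[[-0.0178,-0.0407,0],0],[[-0.0178,-0.0407,0],0],[[-0.0178,-0.0407,0],0],[[-0.0178,-0.0407,0],0],[[-0.0178,-0.0407,0],0],[[-0.0178,-0.0407,0],0]]'

```text
t: 1.7
tool_pos: [0.4958, 0.3041, 0.3038]
tool_rot: [-0.663, 3.071, 0.0]
contact_force: [0.9, -0.0, 0.0]
opening: 0.0856
grip_force: 0.0
```

Emit:
drive_tool --rows '[[[0,0,0],0],[[0,0,0],0],[[0,0,0],0]]'

```text
t: 2.0
tool_pos: [0.4942, 0.306, 0.3036]
tool_rot: [0.664, -3.07, -0.0]
contact_force: [-0.5, -0.1, 0.3]
opening: 0.0852
grip_force: 0.0
```

```bash
cat >> h.py <<'E'
def go(x,y,z=None,yaw=None):
    from scipy.spatial.transform import Rotation as Ro
    o=ctrl.get_obs();M=Ro.from_rotvec(o["tool_rot"]).as_matrix();p=o["tool_pos"]
    yw=np.arctan2(M[1,0],M[0,0]);turn=0
    if yaw is not None:
        turn=-((yaw-yw+np.pi/2)%np.pi-np.pi/2);M=M@Ro.from_rotvec([0,0,turn]).as_matrix()
    d=M.T@(np.array([x,y,p[2] if z is None else z])-p)
    print("pos",p.round(4),"xyaw",yw.round(4),"q6",o["q"][5].round(3),"turn",round(turn,4),"shift",d.round(4),"tiltz",M[:,2].round(4))
E
python3 -c "
from h import *
go(.4945,.305,.15,.425)"
```

```text
pos [0.4942 0.306  0.3036] xyaw -2.7157 q6 -1.57 turn 0.0009 shift [ 0.     -0.0011  0.1536] tiltz [-7.e-04  1.e-04 -1.e+00]
```

Emit:
drive_tool --rows '[[[0,-0.001,0.04],0],[[0,0,0.04],0],[[0,0,0.035],0],[[0,0,0.02],0],[[0,0,0.018],0],[[0,0,0],0],[[0,0,0],0]]'

```text
t: 2.7
tool_pos: [0.4945, 0.3055, 0.1512]
tool_rot: [0.665, -3.07, -0.0]
contact_force: [-0.1, 0.2, 1.0]
opening: 0.0854
grip_force: 0.0
```

Emit:
drive_tool --rows '[[[0,0,0],0],[[0,0,0],0],[[0,0,0],0],[[0,0,0],0],[[0,0,0],0],[[0,0,0],0],[[0,0,0],0],[[0,0,0],0]]' --jaw 1 --grip_force 60

```text
t: 3.5
tool_pos: [0.4953, 0.3051, 0.1517]
tool_rot: [-0.663, 3.07, 0.001]
contact_force: [-3.9, 2.7, 5.9]
opening: 0.0232
grip_force: 59.6
```

Emit:
drive_tool --rows '[[[0,0,-0.01],0],[[0,0,-0.02],0],[[0,0,-0.03],0],[[0,0,-0.03],0],[[0,0,-0.03],0],[[0,0,0],0],[[0,0,0],0]]'

```text
t: 4.2
tool_pos: [0.495, 0.3041, 0.2699]
tool_rot: [0.662, -3.07, 0.002]
contact_force: [-0.8, 0.6, -4.3]
opening: 0.0228
grip_force: 59.6
```

```bash
python3 - <<'E'
from h import *
go(.5689,.1179)
ct,cs=cam("top"),cam("side")
o=ctrl.get_obs();X=o["tool_pos"]
a=ct[0];u=proj(ct,X)[0].astype(int);v=proj(cs,X)[0].astype(int);print(u,v,o["contact_force"])
f=lambda im,u:cv2.resize(im[max(u[1]-50,0):u[1]+50,max(u[0]-45,0):u[0]+45],(390,433),interpolation=cv2.INTER_CUBIC)
cv2.imwrite("pics/lift.png",np.hstack([f(a,u),f(cs[0],v+[0,20])]))
E
```

```text
pos [0.495  0.3041 0.2699] xyaw -2.7166 q6 -1.572 turn 0 shift [ 9.500e-03 -2.001e-01  2.000e-04] tiltz [-6.0e-04 -1.1e-03 -1.0e+00]
[188 253] [201 127] [ 0.58674407  0.01705355 -4.64434652]
```

View pics/lift.png

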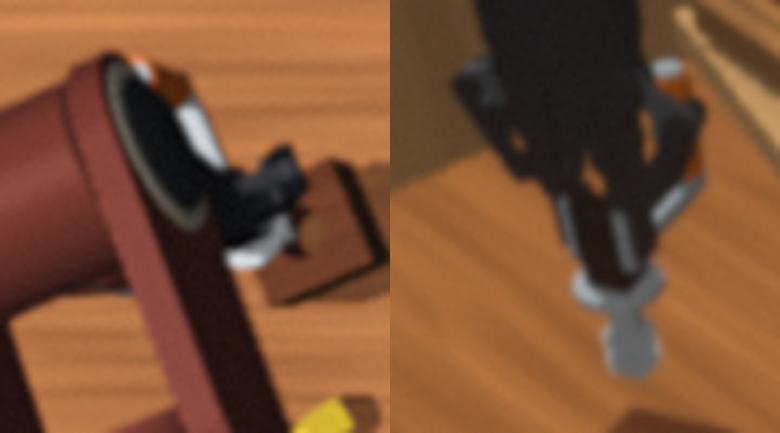

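The lift worked: the crank hangs upright in the fingers (side half of the view, collar at (617,290), tip at (632,375)). Next I carry it over the vice mouth.

Emit:
drive_tool --rows '[[[0.001,-0.02,0],0],[[0.001,-0.03,0],0],[[0.001,-0.035,0],0],[[0.001,-0.035,0],0],[[0.001,-0.03,0],0],[[0.0015,-0.025,0],0],[[0.0015,-0.015,0],0],[[0.0015,-0.01,0],0],[[0,0,0],0],[[0,0,0],0]]'

```text
t: 5.3
tool_pos: [0.5687, 0.1191, 0.2703]
tool_rot: [0.663, -3.07, -0.001]
contact_force: [0.9, 0.2, -3.8]
opening: 0.0235
grip_force: 59.6
```

```bash
python3 - <<'E'
from h import *
go(.5689,.1179,.2187)
ct,cs=cam("top"),cam("side")
o=ctrl.get_obs();X=o["tool_pos"];print(o["q"].round(3))
for dz in(-.0917,-.1437):print(proj(ct,X+[0,0,dz]).round(1),proj(cs,X+[0,0,dz]).round(1))
print(proj(cs,[.5689,.1179,.08]))
f=lambda im,u:cv2.resize(im[u[1]-45:u[1]+45,u[0]-45:u[0]+45],(390,390),interpolation=cv2.INTER_CUBIC)
cv2.imwrite("pics/over.png",np.hstack([f(ct[0],(290,225)),f(cs[0],(290,200))]))
E
```

```text
pos [0.5687 0.1191 0.2703] xyaw -2.7159 q6 -1.918 turn 0 shift [ 0.0003 -0.0013  0.0516] tiltz [-1.1e-03  6.0e-04 -1.0e+00]
[ 0.079 -0.028  1.75   0.     1.42  -1.918]
[[276.9 223.5]] [[287.  181.2]]
[[279.4 225.6]] [[288.5 199.6]]
[[290.26736329 215.51373698]]
```

View pics/over.png

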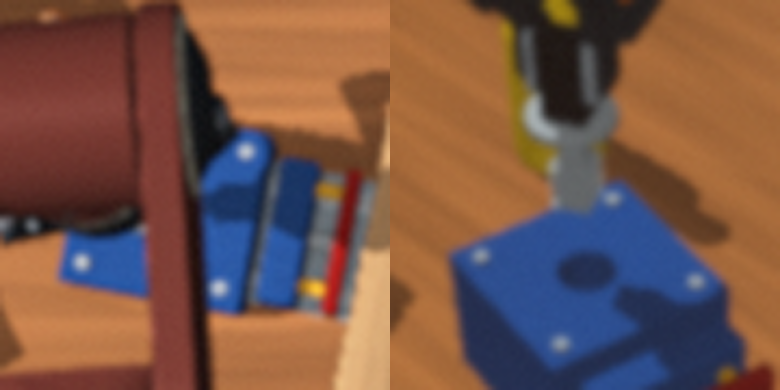

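The side half shows the crank above the hole: tip at (575,205), hole at (587,270), as predicted. Going down into the hole.

Emit:
drive_tool --rows '[[[0,-0.001,0.015],0],[[0,0,0.015],0],[[0,0,0.012],0],[[0,0,0.006],0],[[0,0,0.004],0],[[0,0,0.004],0],[[0,0,0.004],0],[[0,0,0],0],[[0,0,0],0]]'

```text
t: 6.3
tool_pos: [0.5696, 0.1176, 0.2112]
tool_rot: [-0.663, 3.07, -0.0]
contact_force: [0.2, -0.8, -2.8]
opening: 0.0232
grip_force: 59.8
```

Emit:
drive_tool --rows '[[[0,0,0.005],0],[[0,0,0.005],0],[[0.001,0,0],0],[[0.001,0,0],0],[[0.001,0,0],0],[[0.001,0,0],0],[[0,0,0],0],[[0,0,0],0]]'

```text
t: 7.1
tool_pos: [0.5662, 0.1159, 0.2013]
tool_rot: [-0.663, 3.07, -0.0]
contact_force: [1.2, -0.5, -3.6]
opening: 0.0234
grip_force: 59.6
```

Emit:
drive_tool --rows '[[[-0.002,0,0],0],[[-0.002,0,0],0],[[-0.001,0,0],0],[[-0.001,0,0],0],[[-0.001,0,0],0],[[-0.001,0,0],0],[[0,0,0],0],[[0,0,0],0]]'

```text
t: 7.9
tool_pos: [0.5723, 0.1187, 0.2004]
tool_rot: [0.662, -3.067, 0.002]
contact_force: [-3.6, -3.2, -2.2]
opening: 0.0233
grip_force: 59.6
```

Emit:
drive_tool --rows '[[[0.002,0,0],0],[[0.002,0,0],0],[[0,0.001,0],0],[[0,0.001,0],0],[[0,0.001,0],0],[[0,0.001,0],0],[[0,0,0],0],[[0,0,0],0]]'

```text
t: 8.7
tool_pos: [0.5685, 0.1198, 0.2013]
tool_rot: [-0.662, 3.07, -0.007]
contact_force: [1.7, -6.4, -3.9]
opening: 0.0232
grip_force: 59.4
```

Emit:
drive_tool --rows '[[[0,-0.002,0],0],[[0,-0.002,0],0],[[0,-0.001,0],0],[[0,-0.001,0],0],[[0,-0.001,0],0],[[0,-0.001,0],0],[[0,0,0],0],[[0,0,0],0]]'

```text
t: 9.5
tool_pos: [0.5709, 0.1142, 0.2008]
tool_rot: [0.663, -3.07, -0.001]
contact_force: [-0.6, 1.1, -4.6]
opening: 0.0234
grip_force: 59.6
```

Emit:
drive_tool --rows '[[[0,-0.001,0],0],[[0,-0.001,0],0],[[0,0,0],0],[[0,0,0],0]]'

```text
t: 9.9
tool_pos: [0.5713, 0.1133, 0.2007]
tool_rot: [0.663, -3.069, -0.006]
contact_force: [-3.6, 5.2, -2.9]
opening: 0.023
grip_force: 60.1
```

Emit:
drive_tool --rows '[[[0.002,0.003,0],0],[[0.002,0.002,0],0],[[0.001,0,0],0],[[0.001,0,0],0],[[0,0,0],0],[[0,0,0],0]]'

```text
t: 10.5
tool_pos: [0.5653, 0.1144, 0.2013]
tool_rot: [-0.662, 3.067, 0.001]
contact_force: [4.7, 2.4, -5.8]
opening: 0.0233
grip_force: 59.6
```

Emit:
drive_tool --rows '[[[-0.003,0,0],0],[[-0.0019,0,0],0],[[0,0,0.003],0],[[0,0,0.003],0],[[0,0,0.001],0],[[0,0,0.001],0],[[0,0,0.001],0],[[0,0,0.001],0],[[0,0,0],0],[[0,0,0],0]]'

```text
t: 11.5
tool_pos: [0.5689, 0.1163, 0.1909]
tool_rot: [-0.663, 3.071, 0.0]
contact_force: [-0.3, 1.1, -5.6]
opening: 0.0232
grip_force: 59.7
```

Emit:
drive_tool --rows '[[[0,0,0.001],0],[[0,0,0.001],0],[[0,0,0],0],[[0,0,0],0]]'

```text
t: 11.9
tool_pos: [0.5689, 0.1163, 0.1889]
tool_rot: [-0.663, 3.071, 0.0]
contact_force: [0.1, 0.9, -3.5]
opening: 0.0235
grip_force: 59.8
```

Emit:
drive_tool --rows '[[[0,0,0.001],0],[[0,0,0.001],0],[[0,0,0.001],0],[[0,0,0],0],[[0,0,0],0]]'

```text
t: 12.4
tool_pos: [0.5689, 0.1163, 0.1859]
tool_rot: [-0.663, 3.071, 0.0]
contact_force: [1.0, 2.6, -3.3]
opening: 0.0232
grip_force: 59.9
```

It's already 7 mm below the height where the tip should meet the rim, with no upward force, so the square seems to be entering. Continuing gently.

Emit:
drive_tool --rows '[[[0,0,0.002],0],[[0,0,0.002],0],[[0,0,0.002],0],[[0,0,0],0],[[0,0,0],0]]'

```text
t: 12.9
tool_pos: [0.5689, 0.1163, 0.1798]
tool_rot: [-0.663, 3.071, 0.0]
contact_force: [-0.0, 2.8, -1.1]
opening: 0.0233
grip_force: 60.0
```

Emit:
drive_tool --rows '[[[0,0,0.002],0],[[0,0,0.002],0],[[0,0,0.001],0],[[0,0,0.001],0],[[0,0,0.001],0],[[0,0,0],0],[[0,0,0],0]]'

```text
t: 13.6
tool_pos: [0.569, 0.1163, 0.173]
tool_rot: [-0.663, 3.071, 0.0]
contact_force: [-2.0, 2.3, 3.4]
opening: 0.023
grip_force: 60.5
```

```bash
python3 - <<'E'
from h import *
go(.569,.1161)
ct,cs=cam("top"),cam("side");print(ctrl.get_obs()["contact_force"],ctrl.get_obs()["wrist_torque"])
X=ctrl.get_obs()["tool_pos"];print(proj(cs,X-[0,0,.0917]))
cv2.imwrite("pics/in.png",np.hstack([cv2.resize(ct[0][175:295,270:390],(390,390),interpolation=cv2.INTER_CUBIC),cv2.resize(cs[0][160:280,250:370],(390,390),interpolation=cv2.INTER_CUBIC)]))
E
```

```text
pos [0.569  0.1163 0.173 ] xyaw -2.7164 q6 -1.923 turn 0 shift [ 0.0001 -0.0002 -0.    ] tiltz [ 3.e-04  2.e-04 -1.e+00]
[-1.82020272  2.95363839  2.66778942] [ 0.73534001  0.33615724 -0.16222149]
[[290.72471868 215.37212997]]
```

View pics/in.png

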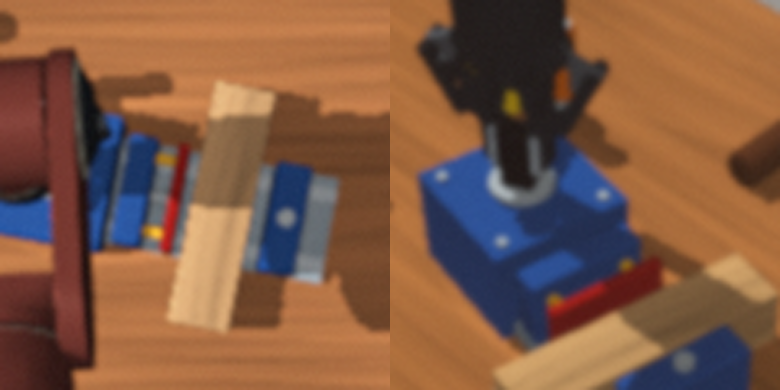

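The side half shows the collar flat on the housing at (520,185), and the upward contact force agrees. I'll press slightly, tighten the grip and start turning clockwise.

Emit:
drive_tool --rows '[[[0,0,0.0005],0],[[0,0,0.0005],0],[[0,0,0],0],[[0,0,0],0],[[0,0,0],0]]' --jaw 1 --grip_force 100

```text
t: 14.2
tool_pos: [0.569, 0.1163, 0.172]
tool_rot: [-0.663, 3.071, 0.0]
contact_force: [-1.9, 3.8, 4.5]
opening: 0.0227
grip_force: 98.9
```

Emit:
drive_tool --rows '[[[0,0,0],0.07],[[0,0,0],0.07],[[0,0,0],0.07],[[0,0,0],0.07],[[0,0,0],0.07],[[0,0,0],0.07],[[0,0,0],0.07],[[0,0,0],0.07]]'

```text
t: 15.0
tool_pos: [0.5688, 0.1164, 0.172]
tool_rot: [0.213, 3.134, -0.001]
contact_force: [-2.4, 3.5, 5.3]
opening: 0.0227
grip_force: 99.3
```

```bash
python3 - <<'E'
from h import *
go(.569,.1161);o=ctrl.get_obs();print(o["contact_force"],o["wrist_torque"])
E
```

```text
pos [0.5688 0.1164 0.172 ] xyaw 3.0058 q6 -1.361 turn 0 shift [-0.0002 -0.0002  0.    ] tiltz [ 0.e+00 -4.e-04 -1.e+00]
[-2.42576006  3.49948031  5.33737448] [0.70818473 0.37725982 0.39920619]
```

Emit:
drive_tool --rows '[[[0,0,0.001],0.05],[[0,0,0.001],0.05],[[0,0,0],0.05],[[0,0,0],0.05],[[0,0,0],0]]'

```text
t: 15.5
tool_pos: [0.569, 0.1164, 0.172]
tool_rot: [-0.522, -3.098, 0.001]
contact_force: [-5.9, 3.8, 12.5]
opening: 0.0222
grip_force: 100.6
```

Seated hard at TCP z 0.172. Relaxing the push a little and turning on.

Emit:
drive_tool --rows '[[[0,0,-0.001],0.13],[[0,0,0],0.13],[[0,0,0],0.13],[[0,0,0],0.13],[[0,0,0],0.13],[[0,0,0],0.13],[[0,0,0],0.13],[[0,0,0],0.13],[[0,0,0],0.13],[[0,0,0],0.13]]'

```text
t: 16.5
tool_pos: [0.5688, 0.1165, 0.1719]
tool_rot: [-2.295, -2.145, 0.001]
contact_force: [-3.9, 3.9, 9.2]
opening: 0.0229
grip_force: 100.1
```

Emit:
drive_tool --rows '[[[0,0,0],0.13],[[0,0,0],0.13],[[0,0,0],0.13],[[0,0,0],0.13],[[0,0,0],0.13],[[0,0,0],0.13],[[0,0,0],0.13],[[0,0,0],0.13],[[0,0,0],0.13],[[0,0,0],0.13]]'

```text
t: 17.5
tool_pos: [0.5689, 0.1166, 0.1719]
tool_rot: [-3.125, -0.318, 0.0]
contact_force: [-4.1, 4.2, 8.9]
opening: 0.0226
grip_force: 99.9
```

```bash
python3 - <<'E'
from h import *
go(.569,.1161);o=ctrl.get_obs();print(o["contact_force"],o["wrist_torque"])
ct,cs=cam("top"),cam("side")
cv2.imwrite("pics/t1.png",np.hstack([cv2.resize(ct[0][185:285,290:390],(400,400),interpolation=cv2.INTER_CUBIC),cv2.resize(cs[0][205:305,280:380],(400,400),interpolation=cv2.INTER_CUBIC)]))
E
```

```text
pos [0.5689 0.1166 0.1719] xyaw 0.2031 q6 1.441 turn 0 shift [ 0.      0.0005 -0.    ] tiltz [-3.e-04  4.e-04 -1.e+00]
[-4.05120984  4.16429509  8.9041608 ] [1.00491464 0.87292513 0.33124196]
```

View pics/t1.png

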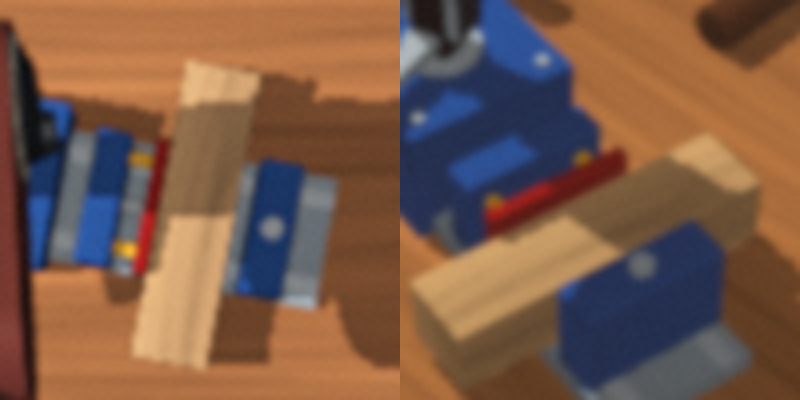

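The red face (150,210) is nearly at the blank, and the gap from blank to stop is about 17 crop px, or 11 mm. I keep turning to near the wrist limit, then regrip.

Emit:
drive_tool --rows '[[[0,0,0],0.13],[[0,0,0],0.13],[[0,0,0],0.13],[[0,0,0],0.13],[[0,0,0],0.13],[[0,0,0],0.13],[[0,0,0],0.13],[[0,0,0],0.13],[[0,0,0],0.13],[[0,0,0],0.13]]'

```text
t: 18.6
tool_pos: [0.569, 0.1164, 0.1718]
tool_rot: [2.681, -1.638, 0.0]
contact_force: [-3.8, 2.9, 7.5]
opening: 0.0227
grip_force: 99.8
```

Emit:
drive_tool --rows '[[[0,0,0],0.12],[[0,0,0],0.11],[[0,0,0],0.1],[[0,0,-0.001],0],[[0,0,0],0],[[0,0,0],0]]'

```text
t: 19.2
tool_pos: [0.5689, 0.1163, 0.1719]
tool_rot: [-2.38, 2.05, 0.0]
contact_force: [-0.7, 4.2, 3.0]
opening: 0.0226
grip_force: 98.9
```

```bash
python3 - <<'E'
from h import *
go(.569,.1161);o=ctrl.get_obs();print(o["contact_force"],o["wrist_torque"])
E
```

```text
pos [0.5689 0.1163 0.1719] xyaw -1.4224 q6 3.067 turn 0 shift [ 0.0002 -0.0001 -0.    ] tiltz [ 1.e-04  3.e-04 -1.e+00]
[-0.71368438  4.2119227   3.03075435] [0.98008166 0.27085258 0.05503167]
```

Emit:
drive_tool --rows '[[[0,0,0],0],[[0,0,0],0],[[0,0,0],0],[[0,0,0],0],[[0,0,0],0],[[0,0,0],0],[[0,0,-0.01],0],[[0,0,-0.01],0],[[0,0,-0.01],0]]' --jaw 0

```text
t: 20.1
tool_pos: [0.5692, 0.1163, 0.2034]
tool_rot: [-2.379, 2.051, -0.001]
contact_force: [-0.0, 1.2, 0.5]
opening: 0.0852
grip_force: 0.0
```

Emit:
drive_tool --rows '[[[0,0,0],-0.14],[[0,0,0],-0.14],[[0,0,0],-0.14],[[0,0,0],-0.14],[[0,0,0],-0.14],[[0,0,0],-0.14],[[0,0,0],-0.14],[[0,0,0],-0.14],[[0,0,0],-0.14],[[0,0,0],-0.14]]'

```text
t: 21.1
tool_pos: [0.5693, 0.1163, 0.2033]
tool_rot: [-3.141, 0.027, -0.003]
contact_force: [-0.1, -0.2, -0.4]
opening: 0.0854
grip_force: 0.0
```

Emit:
drive_tool --rows '[[[0,0,0],-0.14],[[0,0,0],-0.14],[[0,0,0],-0.14],[[0,0,0],-0.14],[[0,0,0],-0.14],[[0,0,0],-0.14],[[0,0,0],-0.14],[[0,0,0],-0.14],[[0,0,0],-0.14],[[0,0,0],-0.14]]'

```text
t: 22.1
tool_pos: [0.5693, 0.1163, 0.2033]
tool_rot: [2.419, 2.002, 0.002]
contact_force: [-0.7, 0.2, 0.5]
opening: 0.0852
grip_force: 0.0
```

Emit:
drive_tool --rows '[[[0,0,0],-0.14],[[0,0,0],-0.14],[[0,0,0],-0.0616],[[0,0,0.01],0],[[0,0,0.01],0],[[0,0,0.01],0],[[0,0,0],0]]'

```text
t: 22.8
tool_pos: [0.5675, 0.1161, 0.1691]
tool_rot: [-2.05, -2.376, 0.005]
contact_force: [0.4, -0.2, 0.5]
opening: 0.0853
grip_force: 0.0
```

Emit:
drive_tool --rows '[[[0,0,0],0],[[0,0,0],0],[[0,0,0],0],[[0,0,0],0],[[0,0,0],0],[[0,0,0],0],[[0,0,0],0]]' --jaw 1 --grip_force 100

```text
t: 23.5
tool_pos: [0.569, 0.1162, 0.1727]
tool_rot: [2.051, 2.379, -0.0]
contact_force: [-2.5, -0.0, 5.5]
opening: 0.0228
grip_force: 98.6
```

```bash
python3 - <<'E'
from h import *
go(.569,.1161);o=ctrl.get_obs();print(o["contact_force"],o["wrist_torque"])
E
```

```text
pos [0.569  0.1162 0.1727] xyaw 1.7186 q6 -0.074 turn 0 shift [-0.0001  0.      0.    ] tiltz [ 0.e+00 -2.e-04 -1.e+00]
[-2.46852578 -0.04534007  5.51968359] [0.00324678 0.63995914 0.15326182]
```

Emit:
drive_tool --rows '[[[0,0,0],0.1],[[0,0,0],0.1],[[0,0,0],0.1],[[0,0,0],0.1],[[0,0,0],0.1],[[0,0,0],0.1],[[0,0,0],0.1],[[0,0,0],0.1],[[0,0,0],0.1],[[0,0,0],0.1]]'

```text
t: 24.5
tool_pos: [0.5686, 0.1164, 0.1728]
tool_rot: [-2.943, -1.1, 0.002]
contact_force: [-4.5, 1.0, 6.7]
opening: 0.0229
grip_force: 99.4
```

```bash
cat > w.py <<'E'
from h import *
o=ctrl.get_obs();print("q6",o["q"][5].round(3),o["contact_force"].round(1),o["wrist_torque"].round(3))
ct=cam("top");c=np.array([.5688,.1178]);yaw=-1.762
ex=np.array([np.cos(yaw),np.sin(yaw)]);ey=np.array([-ex[1],ex[0]])
def prof(z,ys,xs):
    a=[]
    for y in ys:
        X=np.array([[*(c+ex*x+ey*y),z] for x in xs]);u=proj(ct,X).astype(np.float32)
        a.append(cv2.remap(ct[0],u[:,0].reshape(1,-1),u[:,1].reshape(1,-1),cv2.INTER_LINEAR)[0].astype(float))
    return np.mean(a,0)
xs=np.arange(.06,.25,.0025)
for y0 in(-.036,.02):
    p=prof(.065,np.linspace(y0-.004,y0+.004,5),xs)
    print(y0);print(" ".join(f"{x*1000:.1f}:{int(b)},{int(g)},{int(r)}" for x,(b,g,r) in zip(xs,p)))
E
python3 w.py
```

```text
q6 0.929 [-4.5  1.   6.7] [-0.12   0.82   0.417]
-0.036
60.0:100,92,87 62.5:121,117,112 65.0:130,126,122 67.5:131,127,122 70.0:131,127,122 72.5:131,127,122 75.0:131,127,122 77.5:132,128,123 80.0:131,127,122 82.5:134,122,114 85.0:144,110,92 87.5:158,97,63 90.0:165,90,46 92.5:166,89,42 95.0:164,88,42 97.5:162,86,41 100.0:162,86,41 102.5:160,85,41 105.0:149,79,43 107.5:121,75,57 110.0:90,82,85 112.5:78,98,114 115.0:84,118,137 117.5:89,133,155 120.0:90,141,169 122.5:83,130,175 125.0:64,96,179 127.5:42,55,181 130.0:32,34,175 132.5:35,45,154 135.0:52,75,138 137.5:69,100,140 140.0:82,121,159 142.5:101,146,190 145.0:117,168,215 147.5:123,175,223 150.0:121,173,221 152.5:120,172,219 155.0:120,172,219 157.5:119,171,218 160.0:116,167,215 162.5:113,163,209 165.0:109,156,202 167.5:106,152,197 170.0:106,153,198 172.5:109,158,203 175.0:113,162,209 177.5:114,165,212 180.0:113,160,206 182.5:115,137,174 185.0:128,104,114 187.5:140,82,59 190.0:133,70,33 192.5:115,60,28 195.0:103,54,26 197.5:100,53,26 200.0:99,53,26 202.5:98,52,25 205.0:99,52,25 207.5:97,51,24 210.0:97,54,31 212.5:99,69,54 215.0:111,96,8
[... 761 characters left out ...]
42.5:74,108,143 145.0:74,107,142 147.5:73,107,141 150.0:71,104,139 152.5:70,102,136 155.0:70,101,135 157.5:70,102,136 160.0:71,102,136 162.5:69,100,133 165.0:66,96,127 167.5:61,90,120 170.0:59,87,116 172.5:60,88,117 175.0:63,91,122 177.5:66,97,129 180.0:67,97,129 182.5:69,85,110 185.0:76,66,74 187.5:90,53,39 190.0:98,52,26 192.5:100,52,26 195.0:99,52,26 197.5:99,52,26 200.0:99,52,26 202.5:99,52,25 205.0:98,52,25 207.5:98,52,25 210.0:97,54,31 212.5:98,67,52 215.0:108,92,84 217.5:119,113,108 220.0:126,122,118 222.5:127,123,118 225.0:127,123,118 227.5:127,122,117 230.0:125,120,115 232.5:122,118,116 235.0:107,108,115 237.5:80,92,114 240.0:54,76,112 242.5:43,70,112 245.0:42,69,112 247.5:42,70,112
```

```bash
cat > g.py <<'E'
import sys
from h import *
o=ctrl.get_obs();print("q6",o["q"][5].round(3),o["contact_force"].round(1),o["wrist_torque"].round(3))
ct=list(cam("top"));c=np.array([.5688,.1178]);yaw=-1.762
ex=np.array([np.cos(yaw),np.sin(yaw)]);ey=np.array([-ex[1],ex[0]])
xs=np.arange(.07,.2,.0005)
def prof(im,y):
    u=proj(ct,[[*(c+ex*x+ey*y),.068] for x in xs]).astype(np.float32)
    b,g,r=cv2.remap(im,u[:,:1].copy(),u[:,1:].copy(),cv2.INTER_CUBIC)[:,0].astype(float).T
    return b/(b+g+r),r/(b+g+r),g/(b+g+r)
def cr(f,i0,s,th):
    i=i0
    while 0<i<len(f)-1 and f[i]>th:i+=s
    return xs[i]*1000
def meas(im,n):
    R=[]
    for y in np.arange(-.03,.0301,.006):
        b,r,g=prof(im,y)
        m=xs<.145;ir=np.argmax(np.where(m,r,0))
        k=np.where(m&(np.arange(len(xs))<ir-12)&(b>.48))[0]
        ib=k[-1] if len(k) else 0
        R.append((cr(b,ib,1,.45),cr(r,ir,-1,.52),cr(r,ir,1,.58),cr(b,np.where(xs>.19)[0][0],-1,.42)))
    R=np.array(R);print(n,"blueEnd,redStart,redEnd,stop",np.median(R,0).round(1),"gap",np.round(R[:,1]-R[:,0],1),np.median(R[:,1]-R[:,0]))
meas(cv2.imread("pics/top0.png"),"start");meas(ct[0],"now")
E
python3 g.py
```

```text
q6 0.932 [-4.3 -0.5  7.2] [-0.098  0.811  0.198]
start blueEnd,redStart,redEnd,stop [ 88.  103.5 113.  182.5] gap [15.5 15.5 15.5 15.  15.5 16.  15.  15.  15.5 16.  15. ] 15.500000000000014
now blueEnd,redStart,redEnd,stop [109.5 125.  133.5 186. ] gap [15.  15.  14.5 14.5 15.5 17.5 16.5 17.  16.5 17.5 15. ] 15.500000000000014
```

The red face has moved about 21.5 mm and the spring is still free, with about 1.5 mm left before the blank clamps. Continuing in smaller steps.

Emit:
drive_tool --rows '[[[0,0,0],0.1],[[0,0,0],0.1],[[0,0,0],0.1],[[0,0,0],0.1],[[0,0,0],0.1],[[0,0,0],0.1],[[0,0,0],0.1],[[0,0,0],0.1],[[0,0,0],0.1],[[0,0,0],0.1]]'

```text
t: 25.6
tool_pos: [0.5685, 0.1167, 0.1727]
tool_rot: [-3.11, 0.445, 0.002]
contact_force: [-5.3, 1.9, 7.8]
opening: 0.0225
grip_force: 99.3
```

```bash
python3 g.py
```

```text
q6 1.929 [-5.3  1.9  7.8] [-0.005  1.008  0.482]
start blueEnd,redStart,redEnd,stop [ 88.  103.5 113.  182.5] gap [15.5 15.5 15.5 15.  15.5 16.  15.  15.  15.5 16.  15. ] 15.500000000000014
now blueEnd,redStart,redEnd,stop [113.  125.  133.5 185.5] gap [ 9.  11.5 10.5 11.  12.5 13.5 13.  13.  13.  13.5 12. ] 12.500000000000014
```

The red face has stopped moving and the spring is in about 3 mm, so another 1.1 rad or so (4.2 mm) is needed.

Emit:
drive_tool --rows '[[[0,0,0],0.1],[[0,0,0],0.1],[[0,0,0],0.1],[[0,0,0],0.1],[[0,0,0],0.1],[[0,0,0],0.1],[[0,0,0],0.1],[[0,0,0],0.1],[[0,0,0],0.1],[[0,0,0],0.1]]'

```text
t: 26.65
tool_pos: [0.5687, 0.117, 0.1727]
tool_rot: [-2.516, 1.881, 0.002]
contact_force: [-3.7, 1.8, 6.7]
opening: 0.0225
grip_force: 99.4
```

Emit:
drive_tool --rows '[[[0,0,0],0.1],[[0,0,0],0.05],[[0,0,0],0],[[0,0,0],0],[[0,0,0],0]]'

```text
t: 27.15
tool_pos: [0.5687, 0.117, 0.1727]
tool_rot: [-2.371, 2.061, 0.002]
contact_force: [-3.8, 1.7, 6.5]
opening: 0.0226
grip_force: 99.1
```

```bash
python3 g.py
```

```text
q6 3.076 [-3.8  1.7  6.5] [0.321 0.876 0.254]
start blueEnd,redStart,redEnd,stop [ 88.  103.5 113.  182.5] gap [15.5 15.5 15.5 15.  15.5 16.  15.  15.  15.5 16.  15. ] 15.500000000000014
now blueEnd,redStart,redEnd,stop [117.  125.  133.5 186. ] gap [6.5 8.  7.  7.  8.5 9.5 8.5 9.  9.  9.  7. ] 8.500000000000014
```

The spring is in about 7 mm. Letting go and lifting clear.

Emit:
drive_tool --rows '[[[0,0,-0.001],0],[[0,0,0],0],[[0,0,0],0],[[0,0,0],0],[[0,0,0],0],[[0,0,0],0],[[0,0,0],0]]' --jaw 0

```text
t: 27.9
tool_pos: [0.5689, 0.1162, 0.1729]
tool_rot: [2.37, -2.062, 0.0]
contact_force: [0.4, 0.3, -0.4]
opening: 0.0852
grip_force: 0.0
```

Emit:
drive_tool --rows '[[[0,0,-0.01],0],[[0,0,-0.02],0],[[0,0,-0.03],0],[[0,0,-0.03],0],[[0,0,-0.03],0],[[0,0,0],0],[[0,0,0],0]]'

```text
t: 28.6
tool_pos: [0.5693, 0.1163, 0.2944]
tool_rot: [-2.369, 2.06, -0.003]
contact_force: [-0.4, 0.2, -1.4]
opening: 0.0856
grip_force: 0.0
```

```bash
python3 g.py; python3 - <<'E'
from h import *
ct,cs=cam("top"),cam("side")
cv2.imwrite("pics/end.png",np.hstack([cv2.resize(ct[0][185:285,290:390],(400,400),interpolation=cv2.INTER_CUBIC),cv2.resize(cs[0][175:305,250:380],(400,400),interpolation=cv2.INTER_CUBIC)]))
E
```

```text
q6 3.076 [-0.4  0.2 -1.4] [-0.005 -0.045  0.009]
start blueEnd,redStart,redEnd,stop [ 88.  103.5 113.  182.5] gap [15.5 15.5 15.5 15.  15.5 16.  15.  15.  15.5 16.  15. ] 15.500000000000014
now blueEnd,redStart,redEnd,stop [117.5 124.5 134.  185.5] gap [5.  7.  6.5 6.5 7.5 7.  7.  6.5 7.  6.5 7. ] 7.000000000000014
```

View pics/end.png

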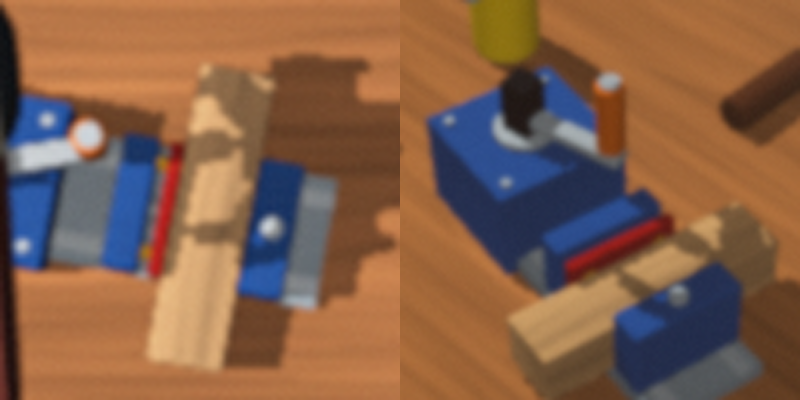

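The crank stands home with its collar on the housing (520,130). The blank is square against the stop and the red face is about half in (gap about 7–8 mm). Handing in.

```bash
python3 -c "
from station import ctrl
print(ctrl.finish_job())"
```

```text
the job is handed in; nothing more can be done
None
```

The job is handed in at about 29 s: the crank is home in the drive, the blank is clamped square against the stop with the red face pushed in about 8 mm by camera estimate, and the robot is clear; the hand-in returned no verdict.

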